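Load the steamer basket and lift it level

TASK

Get the carrots ready to steam: pick up the scoop, shake its six carrot chunks out into the steamer basket so that they are shared out fairly on the two sides of its blue handle (at least two chunks on each side), and set the scoop back down on the worktop, upright and let go. Then take the basket by its blue handle, lift it at least 10 cm clear of the worktop and finish holding it there, still and level, with all six chunks in it. Leave the other things where they are, do not touch the carrots with the gripper, and do not tip the basket at any time.

Things in the scene. Friction and masses are not known exactly. Their poses are not given: they have to be found in the camera images.
- steamer: Steel steamer basket, loose. Origin: centre of its underside, z up. Flat perforated floor of radius 62 mm, its top at z 15 mm; petals flare from it to the rim at z 55 mm, radius 87 mm. A stem (radius 5 mm) in the middle carries the blue handle, a bar along x: 60 long, 13 thick (y), z 94 to 118 mm. The upright plane through the bar (y = 0) parts the basket's two sides, +y and -y
- steamer_grip (a point): centre of the steamer's blue handle bar, 106 mm above the basket's underside; axes as the steamer (bar along x, fingers close along y). The basket (0.2 to 0.33 kg) balances about this point
- scoop: Scoop, loose, on the worktop, 0.1 to 0.15 kg. Origin: centre of the pan's underside; x to its open mouth, z up. Steel pan x -45 to 45 mm, 54 wide, floor and walls 3 thick, side walls 28 high, back wall 36 high, front open. Black level flat-sided handle: x -146 to -54, 15 thick (y), z 16 to 36 mm. Chunks slide out at about 30 deg of tilt, sooner if shaken
- scoop_grip (a point): a good place to grip the scoop's handle: 75 mm behind the scoop's origin, 26 mm above its underside, scoop axes (close the fingers along y)
- scoop_lip (a point): middle of the front edge of the scoop's floor, 45 mm ahead of the scoop's origin, 3 mm above its underside; the chunks leave over this edge
- carrot0: Orange carrot chunk, a rounded block of about 18 x 18 x 17 mm, 12 g, at the start in the scoop. Origin at the centre of the face it first stands on; it tumbles, so the origin lies within 9 mm of the chunk's middle.
- carrot1: Orange carrot chunk, a rounded block of about 18 x 18 x 17 mm, 12 g, at the start in the scoop. Origin at the centre of the face it first stands on; it tumbles, so the origin lies within 9 mm of the chunk's middle.
- carrot2: Orange carrot chunk, a rounded block of about 18 x 18 x 17 mm, 12 g, at the start in the scoop. Origin at the centre of the face it first stands on; it tumbles, so the origin lies within 9 mm of the chunk's middle.
- carrot3: Orange carrot chunk, a rounded block of about 18 x 18 x 17 mm, 12 g, at the start in the scoop. Origin at the centre of the face it first stands on; it tumbles, so the origin lies within 9 mm of the chunk's middle.
- carrot4: Orange carrot chunk, a rounded block of about 18 x 18 x 17 mm, 12 g, at the start in the scoop. Origin at the centre of the face it first stands on; it tumbles, so the origin lies within 9 mm of the chunk's middle.
- carrot5: Orange carrot chunk, a rounded block of about 18 x 18 x 17 mm, 12 g, at the start in the scoop. Origin at the centre of the face it first stands on; it tumbles, so the origin lies within 9 mm of the chunk's middle.
- peeler: yellow-handled vegetable peeler, 170 x 25 x 18 mm, lying right of the work; origin under its middle; leave it alone
- garlic: garlic bulb, 60 mm across and 59 mm high, right of and beyond the basket; origin under its middle; leave it alone
- salt_shaker: salt shaker with a grey top, 44 mm across and 90 mm high, left of the scoop; origin under its middle; leave it alone
- timer: red and white kitchen timer, 63 mm across and 46 mm high, left of the scoop's handle; origin under its middle; leave it alone
- the_colander: olive colander, 132 x 234 x 87 mm, fixed, standing beyond the basket; origin under its middle, long side along its y axis; only to be kept clear of, like the dish rack beyond the scoop

How it is judged:
By the outcome, as a careful person would: the job done as asked, in the order asked, and still so for the second after the job is handed in, while the arm keeps its last pose, push and grip.
It also fails if it takes over 61 s, if anything falls off the work surface, if the arm or the gripper's body presses on something with over 40 N, if the wrist force passes 120 N, or if a joint passes its speed limit or range.

ROBOT

A 6-joint arm with a two-finger parallel gripper is mounted at the origin on a cart in front of the work surface, level with it; the furniture and walls round the work are solid. World frame = base frame: x ahead of the robot, y to its left, z up, the work surface at z = 0. Lengths are in m, angles in rad, forces in N, time in s.
With the tool pointing down it reaches from about 0.35 to 0.975 m from the base axis. Payload 7.1 kg.
Tool frame: the origin (TCP) lies at the very end of the fingers, on their centre line; the grasp point (between the pads) lies 19 mm behind it; z points along the fingers, y is the line along which they close (so a half turn about z gives the same grasp; the last joint's range is limited). The gripper opens to 88 mm and grips with 3 to 60 N. Pads are 20 mm wide; open, the fingers measure 115 mm over their backs; the gripper's body (75 mm by 178 mm) begins 61 mm behind the grasp point.
Start: joints at [-1.361, 0.423, 1.63, -0, 1.089, -0.019], TCP at [0.142, -0.609, 0.223] pointing down, gripper open.
Joint ranges: [-3, 3], [-0.9, 2.11], [0.09, 2.58], [-1.31, 4.45], [0.11, 2.69], [-2.54, 2.54]. Speed limits (rad/s): [2.39, 2.39, 3.01, 3.14, 3.14, 3.14].

INTERFACE

Orientations are given as a unit quaternion [x, y, z, w].
In Python, from rig import * gives the robot as it stands.
- The arm moves only by the tool jog_arm, never from a script. Its argument "steps" is a list of rows, each an object with "slide": the shift along the tool's x, y, z in m, a list of three; "delta_rot": the turn, a rotation vector about the tool's x, y, z in rad, a list of three; "claw": the finger opening in m, from 0 to 0.0878. In form: [{"slide": [x, y, z], "delta_rot": [rx, ry, rz], "claw": claw}, ...]. A call has 1 to 10 rows; each row shifts and turns the commanded pose from where the row before left it, along the tool's axes as they then stand; what a row does not reach is not made up. A row lasts 1/10 s, in which the tool goes at most 50 mm and 8.59 degrees, less where a joint would pass 70% of its speed; a pose out of reach is approached as far as the arm can. A call is refused whole if a number of a shift passes 0.05 or a number of a turn 0.15, either way. A call with a gripper value outside its range is refused whole. The fingers move at their own pace and stop on an object; the grip force is fixed at half the most. Time passes only in rows, so rows that do not move let the fingers close. It gives the time, the measured TCP pose, the force, the opening and the grip force at its end, in the units of the state.
- get_obs(): the state, without advancing time (a new reading comes with each control period).
- grab_frame(name): name is "scene" or "top" or "wrist"; returns a dict with "pixels" (384x512x3 uint8, red, green, blue), "mtx" (3x3 intrinsics, pixels), "R" (3x3) and "t" (3): a world point X has camera coordinates R X + t. Camera axes: x right, y down, z forward; pixel columns grow to the right and rows downward; lengths in m; the calibration is good to about 2 mm. A picture is of the moment at which its call begins. There is no depth.
- job_done(): hands the job in; it is judged then, once.
The state is a dict: "time": time; "joint_positions": joint angles; "joint_vel": joint speeds; "joint_torque": joint torques, N m; "position": TCP position; "orientation": TCP orientation; "force": force on the tool from outside, world axes, zero at the start; "moment": the same for the moment, N m; "opening": finger opening in m; "grip_force": force on a finger pad.
Only numpy, scipy, OpenCV 4.12 (cv2) and the standard library are available. Lean on these libraries where they do the work, as an engineer would, in place of code of your own. Each camera call takes 0.05 s, during which the arm holds its last target. There are 200 camera calls.

## Working session

There is one attempt and no reset: what is moved stays moved. The work goes in short steps, Python scripts to look and compute and a tool call to move; the robot and the scene stay as the last step left them, time stands still between calls to the robot, and variables do not carry over. Pictures are saved under pics/ and viewed, at most 10 in all, crops included, and the job is handed in when it is done.

Besides the shell and the picture viewer there is one more tool, called after ">>>" as a command line: name --argument value ..., lists and objects as JSON in quotes. jog_arm: Moves the arm, as the interface text tells. Its arguments: {"type":"object","properties":{"steps":{"type":"array"}},"required":["steps"]}

```bash
mkdir -p pics; ls; cat > h.py <<'E'
from rig import *
import numpy as np, cv2
from scipy.spatial.transform import Rotation as Ro
def ray(f,u,v,z):
    d=f["R"].T@np.linalg.solve(f["mtx"],[u,v,1.]); c=-f["R"].T@f["t"]
    return c+d*(z-c[2])/d[2]
def proj(f,X):
    p=f["mtx"]@(f["R"]@np.array(X)+f["t"]); return p[:2]/p[2]
def save(f,n): cv2.imwrite(f"pics/{n}.png",f["pixels"][:,:,::-1])
E
python3 - <<'E'
from h import *
import pickle
fs={n:grab_frame(n) for n in("scene","top")}
pickle.dump(fs,open("f0.pkl","wb"))
for n in fs: save(fs[n],n+"0"); print(n,-fs[n]["R"].T@fs[n]["t"])
o=get_obs();print({k:np.round(v,3) for k,v in o.items()})
E
```

```text
pics
scene [0.06781579 0.66923845 0.8300837 ]
top [0.37593722 0.01286545 1.21155029]
{'time': np.float64(0.1), 'joint_positions': array([-1.361,  0.424,  1.631, -0.   ,  1.089, -0.019]), 'joint_vel': array([ 0.   , -0.002, -0.002,  0.   ,  0.001,  0.002]), 'joint_torque': array([ 2.0000e-03, -5.4561e+01, -2.7433e+01,  6.5000e-02,  1.9000e-02,
       -0.0000e+00]), 'position': array([ 0.142, -0.608,  0.222]), 'orientation': array([ 0.993,  0.114, -0.   , -0.001]), 'force': array([ 0.946,  0.126, -0.157]), 'moment': array([ 0.011,  0.005, -0.014]), 'grip_force': np.float64(0.0), 'opening': np.float64(0.088)}
```

View pics/top0.png

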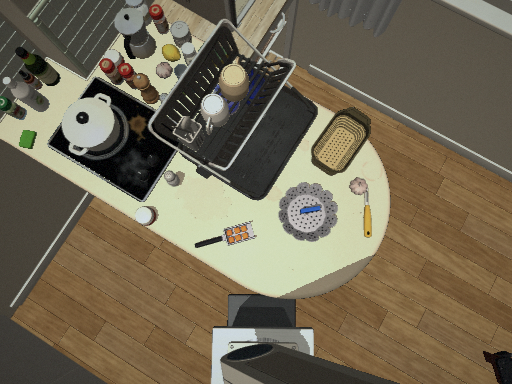

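View pics/scene0.png

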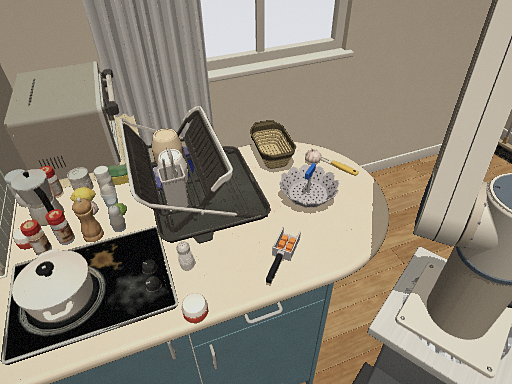

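The top view shows the scoop with its black handle at (209,242) and its pan of carrots at (239,234), mouth to the right. The basket is at (308,211) with its blue bar at (311,210). The scene view shows the scoop at (283,250) and the bar at (311,172).

```bash
cat > m.py <<'E'
from h import *
def comp(mask,box):
    m=np.zeros(mask.shape,np.uint8); x0,y0,x1,y1=box; m[y0:y1,x0:x1]=mask[y0:y1,x0:x1]
    n,l,s,c=cv2.connectedComponentsWithStats(m); i=1+np.argmax(s[1:,4]); v,u=np.where(l==i); return u,v
def rect(f,uv,z):
    P=np.array([ray(f,u,v,z)[:2] for u,v in zip(*uv)],np.float32)
    c=P.mean(0); w,V=np.linalg.eigh(np.cov(P.T)); a=V[:,1]; q=(P-c)@V
    mid=c+V@((q.max(0)+q.min(0))/2)
    return np.round(mid,4),np.round(c,4),round(float(np.degrees(np.arctan2(a[1],a[0]))),1),np.round(np.ptp(q,axis=0),4)
E
python3 - <<'E'
from m import *
import pickle
fs=pickle.load(open("f0.pkl","rb"))
for n,bs,bb in(("top",(185,215,262,255),(285,190,335,230)),("scene",(255,225,305,290),(295,155,325,195))):
    f=fs[n]; hsv=cv2.cvtColor(f["pixels"],cv2.COLOR_RGB2HSV); h,s,v=cv2.split(hsv)
    blue=((h>95)&(h<130)&(s>120)).astype(np.uint8)
    org=((h>5)&(h<18)&(s>170)&(v>130)).astype(np.uint8); blk=(v<60).astype(np.uint8)
    print(n,"bar",rect(f,comp(blue,bb),.118 if n=="top" else .106))
    print("handle",rect(f,comp(blk,bs),.036 if n=="top" else .03))
    m=np.zeros_like(org);m[bs[1]:bs[3],bs[0]:bs[2]]=org[bs[1]:bs[3],bs[0]:bs[2]]
    vv,uu=np.where(m);print("carrots",rect(f,(uu,vv),.018))
    if n=="top":
        c=f["pixels"][170:270,180:380];cv2.imwrite("pics/crop0.png",cv2.resize(c[:,:,::-1],(800,400),interpolation=cv2.INTER_CUBIC))
        print("basket cen pix@", [proj(f,[*rect(f,comp(blue,bb),.118)[0],.0])])
        for nm,px,z in(("garlic",(359,186),.03),("peeler",(368,218),.01),("salt",(172,178),.09),("timer",(145,215),.046),("col_near",(330,172),.087),("rack corner",(262,198),0)):print(nm,ray(f,*px,z).round(3))
E
```

```text
top bar (array([ 0.5122, -0.1379]), array([ 0.5125, -0.1382], dtype=float32), 100.8, array([0.0134, 0.0596]))
handle (array([0.4165, 0.1747]), array([0.4166, 0.1744], dtype=float32), 106.4, array([0.0136, 0.0867]))
carrots (array([0.4438, 0.084 ]), array([0.4433, 0.0851], dtype=float32), 110.3, array([0.0419, 0.0647]))
basket cen pix@ [array([304.74934504, 213.80541958])]
garlic [ 0.602 -0.312  0.03 ]
peeler [ 0.499 -0.343  0.01 ]
salt [0.611 0.286 0.09 ]
timer [0.498 0.378 0.046]
col_near [ 0.635 -0.208  0.087]
rack corner [0.564 0.004 0.   ]
scene bar (array([ 0.5153, -0.1399]), array([ 0.5148, -0.1385], dtype=float32), 105.3, array([0.0186, 0.0847]))
handle (array([0.416 , 0.1786]), array([0.4156, 0.1796], dtype=float32), 107.1, array([0.0171, 0.097 ]))
carrots (array([0.4447, 0.082 ]), array([0.444 , 0.0818], dtype=float32), 118.0, array([0.0463, 0.0534]))
```

View pics/crop0.png

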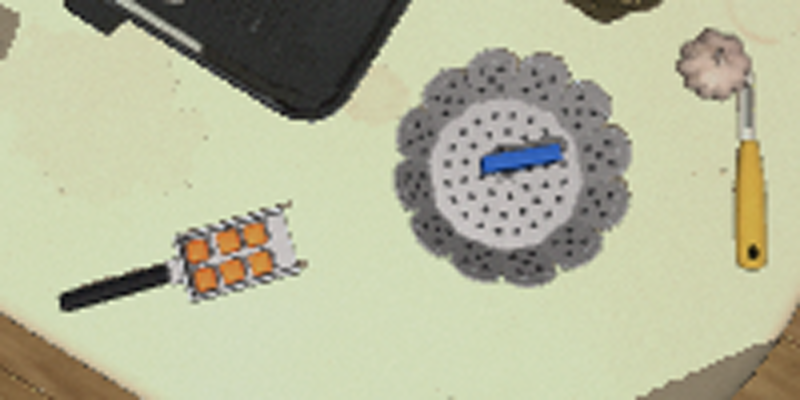

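>>> jog_arm --steps '[{"slide":[0,0,0],"delta_rot":[0,0,-0.149],"claw":0.0878},{"slide":[0,0,0],"delta_rot":[0,0,-0.149],"claw":0.0878},{"slide":[0,0,0],"delta_rot":[0,0,-0.149],"claw":0.0878},{"slide":[0,0,0],"delta_rot":[0,0,-0.149],"claw":0.0878},{"slide":[0,0,0],"delta_rot":[0,0,-0.149],"claw":0.0878},{"slide":[0,0,0],"delta_rot":[0,0,-0.149],"claw":0.0878},{"slide":[0,0,0],"delta_rot":[0,0,-0.149],"claw":0.0878},{"slide":[0,0,0],"delta_rot":[0,0,-0.149],"claw":0.0878},{"slide":[0,0,0],"delta_rot":[0,0,-0.149],"claw":0.0878},{"slide":[0,0,0],"delta_rot":[0,0,-0.149],"claw":0.0878}]'

```text
time: 1.1
position: [0.1417, -0.6084, 0.2222]
orientation: [0.651, 0.759, 0.0, -0.0]
force: [0.1, -0.6, -0.1]
opening: 0.0882
grip_force: 0.0
```

>>> jog_arm --steps '[{"slide":[0,0,0],"delta_rot":[0,0,-0.149],"claw":0.0878},{"slide":[0.025,0.0306,0],"delta_rot":[0,0,0],"claw":0.0878},{"slide":[0.025,0.0306,0],"delta_rot":[0,0,0],"claw":0.0878},{"slide":[0.025,0.0306,0],"delta_rot":[0,0,0],"claw":0.0878},{"slide":[0.025,0.0306,0],"delta_rot":[0,0,0],"claw":0.0878},{"slide":[0.025,0.0306,0],"delta_rot":[0,0,0],"claw":0.0878},{"slide":[0.025,0.0306,0],"delta_rot":[0,0,0],"claw":0.0878},{"slide":[0.025,0.0306,0],"delta_rot":[0,0,0],"claw":0.0878},{"slide":[0.025,0.0306,0],"delta_rot":[0,0,0],"claw":0.0878},{"slide":[0.025,0.0306,0],"delta_rot":[0,0,0],"claw":0.0878}]'

```text
time: 2.1
position: [0.3397, -0.3114, 0.2225]
orientation: [0.595, 0.804, 0.0, -0.0]
force: [-0.1, 0.3, 0.1]
opening: 0.0882
grip_force: 0.0
```

```bash
cat >> m.py <<'E'
def to(p,ang,tilt=0):
    """move from here to TCP p, tool x heading ang deg, tool tilted about its y by tilt deg"""
    o=get_obs(); R0=Ro.from_quat(o["orientation"])
    R1=Ro.from_euler("z",ang,degrees=True)*Ro.from_euler("x",180,degrees=True)*Ro.from_euler("y",tilt,degrees=True)
    print("t",round(float(o["time"]),2),"pos",o["position"].round(4),"slide",R0.inv().apply(np.array(p)-o["position"]).round(4),"rotvec",(R0.inv()*R1).as_rotvec().round(3),
     "F",o["force"].round(1),"open",round(float(o["opening"]),4),"grip",o["grip_force"].round(1),"q",o["joint_positions"].round(2),"xhead",np.degrees(np.arctan2(*R0.apply([1,0,0])[1::-1])).round(1),"zdir",R0.apply([0,0,1]).round(3))
E
python3 - <<'E'
from m import *
import pickle
f=pickle.load(open("f0.pkl","rb"))["top"]
for z in(.15,.25):print([ray(f,*p,z).round(3) for p in((235,168),(150,125))])
to([.4237,.1513,.1],107)
E
```

```text
[array([0.63 , 0.086, 0.15 ]), array([0.762, 0.347, 0.15 ])]
[array([0.606, 0.079, 0.25 ]), array([0.725, 0.315, 0.25 ])]Traceback (most recent call last):
  File "<stdin>", line 5, in <module>
  File "m.py", line 15, in to
    "F",o["force"].round(1),"open",round(float(o["opening"]),4),"grip",o["grip_force"].round(1),"q",o["joint_positions"].round(2),"xhead",np.degrees(np.arctan2(*R0.apply([1,0,0])[1::-1])).round(1),"zdir",R0.apply([0,0,1]).round(3))
                                                                       ^^^^^^^^^^^^^^^^^^^^^
AttributeError: 'float' object has no attribute 'round'
```

>>> jog_arm --steps '[{"slide":[0.025,0.0306,0],"delta_rot":[0,0,0],"claw":0.0878},{"slide":[0.025,0.0306,0],"delta_rot":[0,0,0],"claw":0.0878},{"slide":[0.025,0.0306,0],"delta_rot":[0,0,0],"claw":0.0878},{"slide":[0.025,0.0306,0],"delta_rot":[0,0,0],"claw":0.0878},{"slide":[0.025,0.0306,0],"delta_rot":[0,0,0],"claw":0.0878},{"slide":[0.0366,0.0078,0],"delta_rot":[0,0,0],"claw":0.0878},{"slide":[0.0366,0.0078,0],"delta_rot":[0,0,0],"claw":0.0878},{"slide":[0.0366,0.0078,0],"delta_rot":[0,0,0],"claw":0.0878},{"slide":[0.0366,0.0078,0],"delta_rot":[0,0,0],"claw":0.0878},{"slide":[0.0366,0.0078,0],"delta_rot":[0,0,0],"claw":0.0878}]'

```text
time: 3.1
position: [0.4322, 0.0392, 0.2226]
orientation: [0.595, 0.804, -0.0, -0.0]
force: [0.6, -0.6, 0.1]
opening: 0.088
grip_force: 0.0
```

>>> jog_arm --steps '[{"slide":[0.0366,0.0078,0],"delta_rot":[0,0,0],"claw":0.0878},{"slide":[0.0366,0.0078,0],"delta_rot":[0,0,0],"claw":0.0878},{"slide":[0.0366,0.0078,0],"delta_rot":[0,0,0],"claw":0.0878},{"slide":[0,0,0.04],"delta_rot":[0,0,0],"claw":0.0878},{"slide":[0,0,0.04],"delta_rot":[0,0,0],"claw":0.0878},{"slide":[0,0,0.02],"delta_rot":[0,0,0],"claw":0.0878},{"slide":[0,0,0],"delta_rot":[0,0,0],"claw":0.0878}]'

```text
time: 3.8
position: [0.4207, 0.149, 0.1202]
orientation: [0.595, 0.804, -0.003, -0.002]
force: [0.6, 0.1, 0.8]
opening: 0.0882
grip_force: 0.0
```

```bash
sed -i 's/o\["grip_force"\].round(1)/round(float(o["grip_force"]),1)/' m.py
python3 - <<'E'
from m import *
f=grab_frame("wrist");save(f,"w1")
to([.4237,.1513,.007],107)
print(proj(f,[.4237,.1513,.036]),proj(f,[.4165,.1755,.036]))
h,s,v=cv2.split(cv2.cvtColor(f["pixels"],cv2.COLOR_RGB2HSV))
E
```

```text
t 3.85 pos [0.4219 0.1493 0.1217] slide [0.0014 0.0027 0.1147] rotvec [-0.003  0.     0.   ] F [ 0.6 -0.6  0.3] open 0.088 grip 0.0 q [ 0.31  0.33  2.08 -0.    0.73  0.02] xhead 107.0 zdir [-0.003 -0.001 -1.   ]
[253.64887332 193.94649892] [253.96529469 167.82231513]
```

View pics/w1.png

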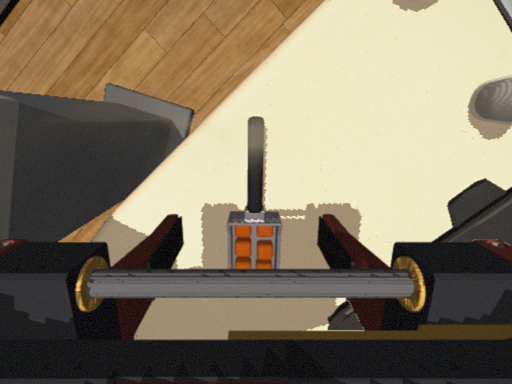

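The wrist view shows the handle upright at column 255 (rows 118–212), centred between the fingers, with the pan's back wall at row 215. The alignment is good, so I'll descend and grip.

>>> jog_arm --steps '[{"slide":[0.001,0.002,0.035],"delta_rot":[0,0,0],"claw":0.0878},{"slide":[0,0,0.035],"delta_rot":[0,0,0],"claw":0.0878},{"slide":[0,0,0.025],"delta_rot":[0,0,0],"claw":0.0878},{"slide":[0,0,0.015],"delta_rot":[0,0,0],"claw":0.0878},{"slide":[0,0,0.002],"delta_rot":[0,0,0],"claw":0.05},{"slide":[0,0,0],"delta_rot":[0,0,0],"claw":0},{"slide":[0,0,0],"delta_rot":[0,0,0],"claw":0},{"slide":[0,0,0],"delta_rot":[0,0,0],"claw":0},{"slide":[0,0,0],"delta_rot":[0,0,0],"claw":0},{"slide":[0,0,0],"delta_rot":[0,0,0],"claw":0}]'

```text
time: 4.85
position: [0.4249, 0.1512, 0.0112]
orientation: [0.595, 0.804, 0.0, 0.0]
force: [0.5, 0.6, -0.3]
opening: 0.0431
grip_force: 0.0
```

>>> jog_arm --steps '[{"slide":[0,0,0],"delta_rot":[0,0,0],"claw":0},{"slide":[0,0,-0.005],"delta_rot":[0,0,0],"claw":0},{"slide":[0,0,-0.01],"delta_rot":[0,0,0],"claw":0},{"slide":[0,0,-0.02],"delta_rot":[0,0,0],"claw":0},{"slide":[0,0,-0.03],"delta_rot":[0,0,0],"claw":0},{"slide":[0,0,-0.03],"delta_rot":[0,0,0],"claw":0},{"slide":[0,0,-0.03],"delta_rot":[0,0,0],"claw":0},{"slide":[0,0,-0.015],"delta_rot":[0,0,0],"claw":0},{"slide":[0,0,0],"delta_rot":[0,0,0],"claw":0}]'

```text
time: 5.75
position: [0.4261, 0.1516, 0.1534]
orientation: [0.595, 0.804, 0.002, 0.002]
force: [0.6, 1.2, -0.9]
opening: 0.0005
grip_force: 0.0
```

```bash
python3 - <<'E'
from m import *
f=grab_frame("scene")
to([.4237,.1513,.007],107)
c=f["pixels"][130:300,200:360];cv2.imwrite("pics/s1.png",cv2.resize(c[:,:,::-1],(560,595),interpolation=cv2.INTER_CUBIC))
E
```

```text
t 5.8 pos [0.4252 0.1514 0.152 ] slide [ 0.0004 -0.0019  0.145 ] rotvec [ 0.003 -0.     0.   ] F [ 0.1 -0.4 -0.2] open 0.0004 grip 0.0 q [0.32 0.28 2.06 0.   0.8  0.02] xhead 107.0 zdir [ 0.003  0.001 -1.   ]
```

View pics/s1.png

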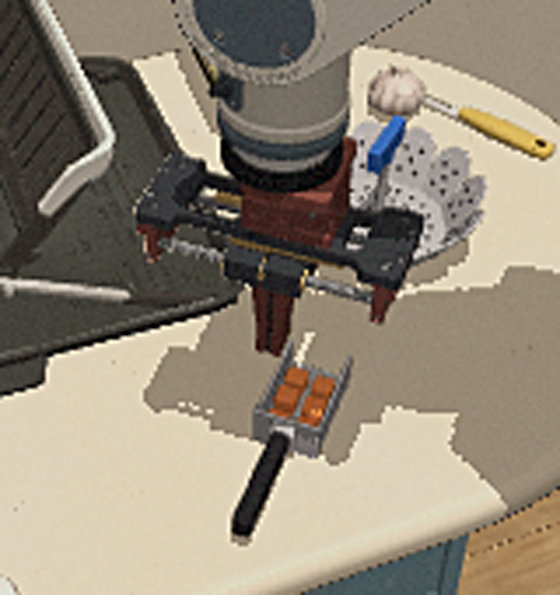

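The crop shows the fingers closed above the scoop, which is still on the worktop with its handle at about (260,485). The fingers are slow (about 80 mm/s), so I lifted before they had closed. I'll open, go back down and wait longer.

>>> jog_arm --steps '[{"slide":[0,0,0],"delta_rot":[0,0,0],"claw":0.05},{"slide":[0,0,0.02],"delta_rot":[0,0,0],"claw":0.05},{"slide":[0,0,0.02],"delta_rot":[0,0,0],"claw":0.05},{"slide":[0,0,0.02],"delta_rot":[0,0,0],"claw":0.05},{"slide":[0,-0.001,0.02],"delta_rot":[0,0,0],"claw":0.05},{"slide":[0,-0.001,0],"delta_rot":[0,0,0],"claw":0.05},{"slide":[0,0,0],"delta_rot":[0,0,0],"claw":0.05}]'

```text
time: 6.5
position: [0.4216, 0.1502, 0.0699]
orientation: [0.595, 0.804, -0.001, -0.001]
force: [0.9, 0.4, -1.0]
opening: 0.0491
grip_force: 0.0
```

```bash
python3 - <<'E'
from m import *
f=grab_frame("wrist")
to([.4237,.1513,.007],107)
h,s,v=cv2.split(cv2.cvtColor(f["pixels"],cv2.COLOR_RGB2HSV))
print(rect(f,comp((v<70).astype(np.uint8),(230,90,285,230)),.036), rect(grab_frame("top"),(np.array([1,2,3]),np.array([1,3,2])),0)[3])
E
```

```text
t 6.55 pos [0.4224 0.1505 0.0706] slide [0.0004 0.0016 0.0636] rotvec [-0.001  0.     0.   ] F [ 0.1  0.3 -0.3] open 0.0497 grip 0.0 q [ 0.32  0.43  2.1  -0.    0.61  0.02] xhead 107.0 zdir [-0.001 -0.    -1.   ]
(array([0.4205, 0.1654]), array([0.4205, 0.1638], dtype=float32), 105.1, array([0.015 , 0.0565])) [0.0052 0.0092]
```

>>> jog_arm --steps '[{"slide":[0,0.002,0.03],"delta_rot":[0,0,0],"claw":0.05},{"slide":[0,0,0.025],"delta_rot":[0,0,0],"claw":0.05},{"slide":[0,0,0.007],"delta_rot":[0,0,0],"claw":0.05},{"slide":[0,0,0],"delta_rot":[0,0,0],"claw":0},{"slide":[0,0,0],"delta_rot":[0,0,0],"claw":0},{"slide":[0,0,0],"delta_rot":[0,0,0],"claw":0},{"slide":[0,0,0],"delta_rot":[0,0,0],"claw":0},{"slide":[0,0,0],"delta_rot":[0,0,0],"claw":0},{"slide":[0,0,0],"delta_rot":[0,0,0],"claw":0},{"slide":[0,0,0],"delta_rot":[0,0,0],"claw":0}]'

```text
time: 7.6
position: [0.4249, 0.1513, 0.0093]
orientation: [0.595, 0.804, 0.0, 0.0]
force: [-1.2, 0.5, 7.9]
opening: 0.0147
grip_force: 29.9
```

>>> jog_arm --steps '[{"slide":[0,0,0],"delta_rot":[0,0,0],"claw":0},{"slide":[0,0,0],"delta_rot":[0,0,0],"claw":0}]'

```text
time: 7.8
position: [0.4249, 0.1513, 0.0093]
orientation: [0.595, 0.804, 0.0, 0.0]
force: [-0.8, -0.2, 8.3]
opening: 0.0146
grip_force: 29.9
```

```bash
python3 - <<'E'
from m import *
to([.4237,.1513,.007],107)
E
```

```text
t 7.8 pos [0.4249 0.1513 0.0093] slide [ 0.0004 -0.0012  0.0023] rotvec [ 0.001 -0.     0.   ] F [-0.8 -0.2  8.3] open 0.0146 grip 29.9 q [0.32 0.57 2.11 0.   0.46 0.02] xhead 107.0 zdir [ 0.001  0.    -1.   ]
```

>>> jog_arm --steps '[{"slide":[0,0,-0.005],"delta_rot":[0,0,0],"claw":0},{"slide":[0,0,-0.01],"delta_rot":[0,0,0],"claw":0},{"slide":[0,0,-0.015],"delta_rot":[0,0,0],"claw":0},{"slide":[0,0,-0.02],"delta_rot":[0,0,0],"claw":0},{"slide":[0,0,-0.02],"delta_rot":[0,0,0],"claw":0},{"slide":[0,0,-0.02],"delta_rot":[0,0,0],"claw":0},{"slide":[0,0,-0.02],"delta_rot":[0,0,0],"claw":0},{"slide":[0,0,-0.015],"delta_rot":[0,0,0],"claw":0},{"slide":[0,0,-0.01],"delta_rot":[0,0,0],"claw":0},{"slide":[0,0,0],"delta_rot":[0,0,0],"claw":0}]'

```text
time: 8.8
position: [0.4253, 0.1514, 0.1451]
orientation: [0.595, 0.804, 0.001, 0.001]
force: [-0.8, -0.9, -2.1]
opening: 0.0144
grip_force: 29.9
```

```bash
python3 - <<'E'
from m import *
f=grab_frame("scene")
to([.4237,.1513,.007],107)
c=f["pixels"][130:300,200:360];cv2.imwrite("pics/s2.png",cv2.resize(c[:,:,::-1],(560,595),interpolation=cv2.INTER_CUBIC))
E
```

```text
t 8.85 pos [0.4248 0.1512 0.1442] slide [ 0.0004 -0.0012  0.1372] rotvec [ 0.001 -0.     0.   ] F [ 0.2  0.  -1.3] open 0.0145 grip 29.9 q [0.32 0.29 2.06 0.   0.78 0.02] xhead 107.0 zdir [ 0.001  0.    -1.   ]
```

View pics/s2.png

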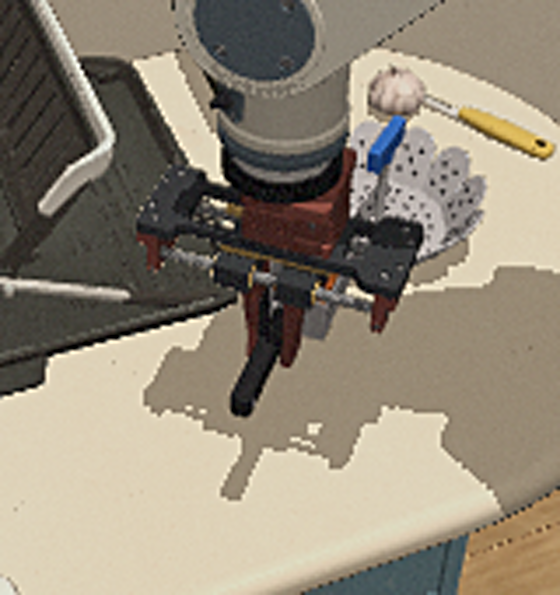

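The crop shows the scoop held between the fingers and lifted, with the handle tail at about (242,408) and the carrots still in the pan behind the fingers.

```bash
cat >> m.py <<'E'
C=np.array([.513,-.138]); H=100.8
U=-np.array([np.cos(np.radians(H)),np.sin(np.radians(H))]); N=np.array([-U[1],U[0]])
def pour(s,off,z,tilt,ang=H):
    R1=Ro.from_euler("z",ang,degrees=True)*Ro.from_euler("x",180,degrees=True)*Ro.from_euler("y",tilt,degrees=True)
    p=np.array([*(C+s*U+off*N),z])-R1.apply([-.12,0,.0063]); print(p.round(4)); to(p,ang,tilt)
E
python3 - <<'E'
from m import *
import pickle
f=pickle.load(open("f0.pkl","rb"))["scene"];g=pickle.load(open("f0.pkl","rb"))["top"]
d=np.array([.292,-.956])
t=np.array([.4249,.1513])-.071*d
print("tail pred",proj(f,[*t,.144+.019+.0077]),"floor",proj(g,[.513,-.138,.015]))
pour(-.048,0,.1377,0); pour(-.048,0,.08,20); pour(-.048,0,.065,30)
E
```

```text
tail pred [268.47097413 243.95231486] floor [305.34177622 213.05434887]
[0.4815 0.027  0.144 ]
t 8.85 pos [0.4248 0.1512 0.1442] slide [-0.1353  0.0179  0.0002] rotvec [ 0.001 -0.     0.108] F [ 0.2  0.  -1.3] open 0.0145 grip 29.9 q [0.32 0.29 2.06 0.   0.78 0.02] xhead 107.0 zdir [ 0.001  0.    -1.   ]
[0.4833 0.0178 0.127 ]
t 8.85 pos [0.4248 0.1512 0.1442] slide [-0.1447  0.0169  0.0173] rotvec [-0.018  0.349  0.108] F [ 0.2  0.  -1.3] open 0.0145 grip 29.9 q [0.32 0.29 2.06 0.   0.78 0.02] xhead 107.0 zdir [ 0.001  0.    -1.   ]
[0.4851 0.0081 0.1305]
t 8.85 pos [0.4248 0.1512 0.1442] slide [-0.1545  0.0158  0.0138] rotvec [-0.027  0.523  0.106] F [ 0.2  0.  -1.3] open 0.0145 grip 29.9 q [0.32 0.29 2.06 0.   0.78 0.02] xhead 107.0 zdir [ 0.001  0.    -1.   ]
```

>>> jog_arm --steps '[{"slide":[-0.008,0.002,0],"delta_rot":[0,0,0],"claw":0},{"slide":[-0.016,0.002,0],"delta_rot":[0,0,0],"claw":0},{"slide":[-0.02,0.002,0],"delta_rot":[0,0,0],"claw":0},{"slide":[-0.02,0.002,0],"delta_rot":[0,0,0],"claw":0},{"slide":[-0.02,0.002,0],"delta_rot":[0,0,0],"claw":0},{"slide":[-0.02,0.002,0],"delta_rot":[0,0,0],"claw":0},{"slide":[-0.016,0.002,0],"delta_rot":[0,0,0],"claw":0},{"slide":[-0.01,0.002,0],"delta_rot":[0,0,0.03],"claw":0},{"slide":[-0.005,0.002,0],"delta_rot":[0,0,0.04],"claw":0},{"slide":[0,0,0],"delta_rot":[0,0,0.038],"claw":0}]'

```text
time: 9.85
position: [0.4813, 0.0264, 0.1429]
orientation: [0.639, 0.769, -0.0, -0.0]
force: [0.7, 0.0, -2.5]
opening: 0.0148
grip_force: 29.9
```

```bash
python3 - <<'E'
from m import *
f=grab_frame("top")
pour(-.048,0,.08,20)
h,s,v=cv2.split(cv2.cvtColor(f["pixels"],cv2.COLOR_RGB2HSV))
c=f["pixels"][160:270,230:360];cv2.imwrite("pics/t2.png",cv2.resize(c[:,:,::-1],(650,550),interpolation=cv2.INTER_CUBIC))
E
```

```text
[0.4833 0.0178 0.127 ]
t 9.9 pos [0.481  0.0267 0.1429] slide [-0.0092  0.0006  0.016 ] rotvec [-0.     0.349 -0.005] F [-0.1 -0.  -1.6] open 0.0149 grip 29.9 q [ 0.03  0.34  2.    0.    0.81 -0.15] xhead 100.5 zdir [-0.001 -0.    -1.   ]
```

View pics/t2.png

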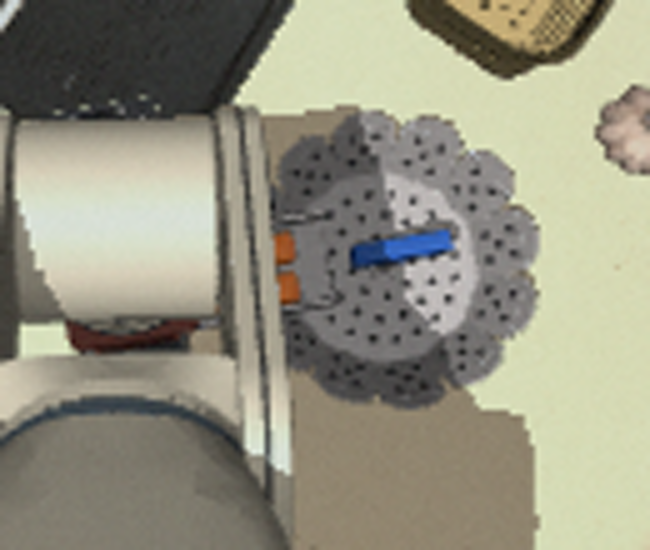

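The top crop shows the mouth's wall tips at about (330,215) and (345,300) with the front two carrots at (286,246) and (289,289). The bar runs from (355,253) to (455,240). I'll check this against the predicted projections.

```bash
python3 - <<'E'
from m import *
import pickle
g=pickle.load(open("f0.pkl","rb"))["top"]
o=get_obs();R=Ro.from_quat(o["orientation"])
def sc(P): # scoop pt -> world
    P=np.array(P)/1000; return o["position"]+R.apply([-(P[0]+.075),-P[1]*-1 if 0 else P[1],-(P[2]-.0093)])
for P in([45,25.5,28],[45,-25.5,28],[10,11,19],[10,-11,19]): print(P,sc(P).round(3),((proj(g,sc(P))-[230,160])*5).round(0))
for s in(-.03,.03): print("bar end",((proj(g,[*(C+s*U),.118])-[230,160])*5).round(0))
E
```

```text
[45, 25.5, 28] [ 0.528 -0.087  0.162] [319. 210.]
[45, -25.5, 28] [ 0.478 -0.096  0.162] [336. 297.]
[10, 11, 19] [ 0.507 -0.055  0.153] [263. 247.]
[10, -11, 19] [ 0.486 -0.059  0.153] [270. 284.]
bar end [349. 255.]
bar end [447. 237.]
```

```bash
sed -i 's/C=np.array(\[.513,-.138\])/C=np.array([.513,-.141])/' m.py; python3 - <<'E'
from m import *
pour(-.052,.002,.08,20)
E
```

```text
[0.4845 0.0191 0.127 ]
t 9.9 pos [0.481  0.0267 0.1429] slide [-0.0081  0.0021  0.016 ] rotvec [-0.     0.349 -0.005] F [-0.1 -0.  -1.6] open 0.0149 grip 29.9 q [ 0.03  0.34  2.    0.    0.81 -0.15] xhead 100.5 zdir [-0.001 -0.    -1.   ]
```

>>> jog_arm --steps '[{"slide":[-0.004,0.001,0.008],"delta_rot":[0,0,0],"claw":0},{"slide":[-0.004,0.001,0.008],"delta_rot":[0,0,0],"claw":0},{"slide":[0,0,0],"delta_rot":[0,0.04,0],"claw":0},{"slide":[0,0,0],"delta_rot":[0,0.07,0],"claw":0},{"slide":[0,0,0],"delta_rot":[0,0.07,0],"claw":0},{"slide":[0,0,0],"delta_rot":[0,0.07,0],"claw":0},{"slide":[0,0,0],"delta_rot":[0,0.06,0],"claw":0},{"slide":[0,0,0],"delta_rot":[0,0.04,0],"claw":0},{"slide":[0,0,0],"delta_rot":[0,0,0],"claw":0}]'

```text
time: 10.8
position: [0.4845, 0.0187, 0.1264]
orientation: [0.628, 0.758, 0.111, -0.135]
force: [-0.0, 0.0, -1.4]
opening: 0.0145
grip_force: 29.9
```

```bash
cat >> m.py <<'E'
def look(k):
    f=grab_frame("top"); h,s,v=cv2.split(cv2.cvtColor(f["pixels"],cv2.COLOR_RGB2HSV))
    m=((h>3)&(h<18)&(s>150)&(v>80)).astype(np.uint8); m[:180]=0;m[250:]=0;m[:,:280]=0;m[:,345:]=0
    n,l,st,c=cv2.connectedComponentsWithStats(m)
    for i in range(1,n):
        if st[i,4]>5:
            w=ray(f,*c[i],.024)[:2]-C; print("blob",st[i,4],c[i].round(1),"s %.3f n %.3f"%(w@U,w@N))
    c=f["pixels"][160:270,250:360];cv2.imwrite(f"pics/{k}.png",cv2.resize(c[:,:,::-1],(550,550),interpolation=cv2.INTER_CUBIC))
E
python3 - <<'E'
from m import *
look("p1")
pour(-.052,.002,.065,27)
pour(-.052,.002,.062,35)
E
```

```text
[0.4857 0.0127 0.1251]
t 10.85 pos [0.4844 0.019  0.1266] slide [-0.0066  0.0001 -0.0008] rotvec [-0.001  0.122 -0.001] F [-0.9  0.4 -1.8] open 0.0146 grip 29.9 q [-0.19  0.43  1.95  0.41  0.93 -0.65] xhead 100.7 zdir [-0.065  0.336 -0.94 ]
[0.4875 0.0035 0.136 ]
t 10.85 pos [0.4844 0.019  0.1266] slide [-0.0117  0.0001 -0.0142] rotvec [-0.001  0.261 -0.001] F [-0.9  0.4 -1.8] open 0.0146 grip 29.9 q [-0.19  0.43  1.95  0.41  0.93 -0.65] xhead 100.7 zdir [-0.065  0.336 -0.94 ]
```

>>> jog_arm --steps '[{"slide":[-0.0033,0,-0.0004],"delta_rot":[0,0.04,0],"claw":0},{"slide":[-0.0033,0,-0.0004],"delta_rot":[0,0.04,0],"claw":0},{"slide":[0,0,0],"delta_rot":[0,0.04,0],"claw":0},{"slide":[0,0,0],"delta_rot":[0,0,0],"claw":0},{"slide":[0,0,0],"delta_rot":[0,0,0],"claw":0}]'

```text
time: 11.35
position: [0.4856, 0.0135, 0.1257]
orientation: [0.62, 0.75, 0.148, -0.179]
force: [0.9, 0.3, -1.2]
opening: 0.0149
grip_force: 29.9
```

```bash
python3 - <<'E'
from m import *
look("p2")
pour(-.052,.002,.062,30)
f=grab_frame("scene");save(f,"p2s")
E
```

```text
[0.4863 0.0094 0.1275]
t 11.4 pos [0.4857 0.0136 0.1259] slide [-0.0031 -0.0001 -0.0033] rotvec [-0.001  0.055  0.001] F [-1.1  0.6 -0.8] open 0.0144 grip 29.9 q [-0.26  0.48  1.93  0.5   1.01 -0.78] xhead 100.8 zdir [-0.085  0.444 -0.892]
```

View pics/p2.png

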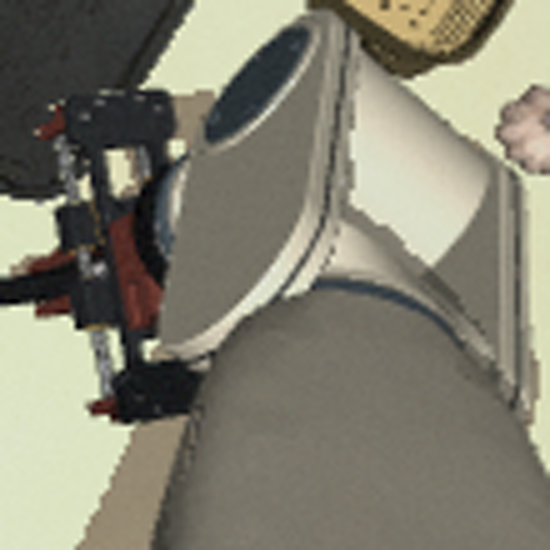

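The crop shows the arm covering the basket completely, so the top camera can't see the pour. I'll use orange counts from the scene and wrist cameras instead.

```bash
cat >> m.py <<'E'
def org(name,box=None):
    f=grab_frame(name); h,s,v=cv2.split(cv2.cvtColor(f["pixels"],cv2.COLOR_RGB2HSV))
    m=((h>3)&(h<18)&(s>165)&(v>60)).astype(np.uint8)
    if box: k=np.zeros_like(m);x0,y0,x1,y1=box;k[y0:y1,x0:x1]=1;m*=k
    n,l,st,c=cv2.connectedComponentsWithStats(m)
    for i in range(1,n):
        if st[i,4]>4:
            w=ray(f,*c[i],.024)[:2]-C; print(name,"blob",st[i,:5],c[i].round(1),"s %.3f n %.3f"%(w@U,w@N))
E
python3 - <<'E'
from m import *
org("scene",(220,140,360,260));org("wrist",(200,180,310,384))
f=grab_frame("scene"); print([proj(f,[*(C+s*U),.118]).round() for s in(-.03,.03)],proj(f,[*(C-.05*U),.065]))
E
```

```text
wrist blob [226 300  19  32 481] [236.3 316.2] s -0.082 n -0.010
wrist blob [254 301  21  30 538] [262.9 316.1] s -0.082 n 0.015
[array([307., 173.]), array([315., 162.])] [303.64684118 190.16415401]
```

```bash
cat >> m.py <<'E'
def wscoop(zs=.018):
    f=grab_frame("wrist"); o=get_obs(); R=Ro.from_quat(o["orientation"]).as_matrix()@np.diag([-1,1,-1.])
    org0=o["position"]-R@np.array([-.075,0,.0093])
    h,s,v=cv2.split(cv2.cvtColor(f["pixels"],cv2.COLOR_RGB2HSV))
    m=((h>3)&(h<18)&(s>165)&(v>60)).astype(np.uint8)
    c0=R.T@(-f["R"].T@f["t"]-org0)
    def px(u,v):
        d=R.T@f["R"].T@np.linalg.solve(f["mtx"],[u,v,1.]); return (1000*(c0+d*(zs-c0[2])/d[2]))[:2].round(0)
    n,l,st,c=cv2.connectedComponentsWithStats(m)
    for i in range(1,n):
        x,y,w,hh,a=st[i]
        if a>8: print("wrist",a,(x,y,w,hh),"scoop rear-left",px(x,y),"front-right",px(x+w,y+hh))
    return f
E
python3 - <<'E'
from m import *
f=wscoop(); print(f["pixels"][250:384:6,249].tolist())
E
```

```text
wrist 481 (np.int32(227), np.int32(300), np.int32(18), np.int32(32)) scoop rear-left [-30. -15.] front-right [-4. -3.]
wrist 539 (np.int32(254), np.int32(301), np.int32(21), np.int32(31)) scoop rear-left [-29.   3.] front-right [-4. 18.]
[[36, 33, 41], [28, 32, 35], [33, 30, 34], [36, 34, 37], [109, 106, 106], [112, 106, 105], [116, 115, 115], [104, 98, 100], [135, 127, 128], [125, 117, 117], [128, 120, 120], [123, 117, 118], [126, 119, 118], [127, 120, 118], [160, 123, 52], [40, 36, 34], [33, 33, 39], [31, 29, 33], [37, 35, 41], [42, 43, 45], [37, 37, 40], [37, 37, 42], [93, 49, 41]]
```

>>> jog_arm --steps '[{"slide":[0,0,-0.004],"delta_rot":[0,0.035,0],"claw":0},{"slide":[0,0,0],"delta_rot":[0,0,0],"claw":0},{"slide":[0,0,-0.004],"delta_rot":[0,0.035,0],"claw":0},{"slide":[0,0,0],"delta_rot":[0,0,0],"claw":0},{"slide":[0,0,0],"delta_rot":[0,0,0],"claw":0}]'

```text
time: 12.15
position: [0.4865, 0.0096, 0.1329]
orientation: [0.614, 0.743, 0.17, -0.205]
force: [0.3, 0.0, -2.1]
opening: 0.0151
grip_force: 29.9
```

```bash
python3 - <<'E'
from m import *
wscoop();org("scene",(220,140,360,260));pour(-.052,.002,.062,36)
E
```

```text
wrist 167 (np.int32(291), np.int32(0), np.int32(34), np.int32(10)) scoop rear-left [-203.   21.] front-right [-199.   38.]
wrist 447 (np.int32(227), np.int32(304), np.int32(19), np.int32(28)) scoop rear-left [-27. -15.] front-right [-4. -2.]
wrist 453 (np.int32(255), np.int32(305), np.int32(20), np.int32(27)) scoop rear-left [-26.   4.] front-right [-4. 18.]
[0.4877 0.0022 0.1376]
t 12.25 pos [0.4864 0.0099 0.133 ] slide [-0.0043 -0.0002 -0.008 ] rotvec [-0.001  0.089  0.   ] F [ 0.1 -0.1 -2.1] open 0.0149 grip 29.9 q [-0.3   0.49  1.91  0.54  1.08 -0.83] xhead 100.8 zdir [-0.097  0.504 -0.858]
```

>>> jog_arm --steps '[{"slide":[0,0,-0.004],"delta_rot":[0,0.035,0],"claw":0},{"slide":[0,0,0],"delta_rot":[0,0,0],"claw":0},{"slide":[0,0,0],"delta_rot":[0,0,0],"claw":0},{"slide":[0,0,0],"delta_rot":[0,0,0],"claw":0}]'

```text
time: 12.65
position: [0.4869, 0.0079, 0.1365]
orientation: [0.611, 0.739, 0.18, -0.218]
force: [-0.1, -0.1, -1.8]
opening: 0.0149
grip_force: 29.9
```

```bash
python3 - <<'E'
from m import *
wscoop();org("scene",(220,140,360,260));pour(-.052,.002,.062,36)
E
```

```text
wrist 334 (np.int32(285), np.int32(0), np.int32(40), np.int32(21)) scoop rear-left [-203.   18.] front-right [-194.   38.]
wrist 10 (np.int32(508), np.int32(1), np.int32(4), np.int32(6)) scoop rear-left [-203.  129.] front-right [-200.  131.]
scene blob [308 167   3   2   5] [309.2 167.6] s 0.114 n 0.044
scene blob [296 192  16  12  80] [304.7 198.4] s -0.041 n -0.003
[0.4877 0.0022 0.1376]
t 12.75 pos [0.4869 0.0079 0.1366] slide [-0.0043 -0.0002 -0.004 ] rotvec [-0.     0.054  0.001] F [-0.2  0.6 -1.4] open 0.0147 grip 29.9 q [-0.32  0.5   1.9   0.56  1.11 -0.85] xhead 100.8 zdir [-0.102  0.534 -0.839]
```

>>> jog_arm --steps '[{"slide":[0.01,0,0],"delta_rot":[0,-0.06,0],"claw":0},{"slide":[0.015,0,0],"delta_rot":[0,-0.1,0],"claw":0},{"slide":[0.02,0,0],"delta_rot":[0,-0.1,0],"claw":0},{"slide":[0.02,0,0],"delta_rot":[0,-0.1,0],"claw":0},{"slide":[0.02,0,0],"delta_rot":[0,-0.1,0],"claw":0},{"slide":[0.02,0,0],"delta_rot":[0,-0.1,0],"claw":0},{"slide":[0.02,0,0],"delta_rot":[0,0,0],"claw":0},{"slide":[0.02,0,0],"delta_rot":[0,0,0],"claw":0},{"slide":[0.01,0,0],"delta_rot":[0,0,0],"claw":0},{"slide":[0,0,0],"delta_rot":[0,0,0],"claw":0}]'

```text
time: 13.75
position: [0.4588, 0.1541, 0.171]
orientation: [0.637, 0.771, 0.005, -0.006]
force: [0.6, -0.4, -1.3]
opening: 0.0145
grip_force: 29.9
```

```bash
python3 - <<'E'
from m import *
look("p3");wscoop();org("scene",(220,140,360,260));pour(-.052,.002,.062,36)
E
```

```text
blob 56 [298.8 214.1] s -0.026 n 0.000
blob 57 [291.4 215. ] s -0.050 n 0.002
wrist 43 (np.int32(320), np.int32(0), np.int32(21), np.int32(5)) scoop rear-left [-204.   35.] front-right [-202.   46.]
scene blob [301 189  11  16  86] [307.2 196.1] s -0.027 n -0.006
[0.4877 0.0022 0.1376]
t 13.9 pos [0.4592 0.1526 0.1709] slide [-1.535e-01 -1.000e-04  3.100e-02] rotvec [-0.     0.613 -0.   ] F [-0.2 -0.1 -0.4] open 0.015 grip 29.9 q [0.29 0.29 1.98 0.02 0.87 0.09] xhead 100.8 zdir [-0.003  0.015 -1.   ]
```

View pics/p3.png

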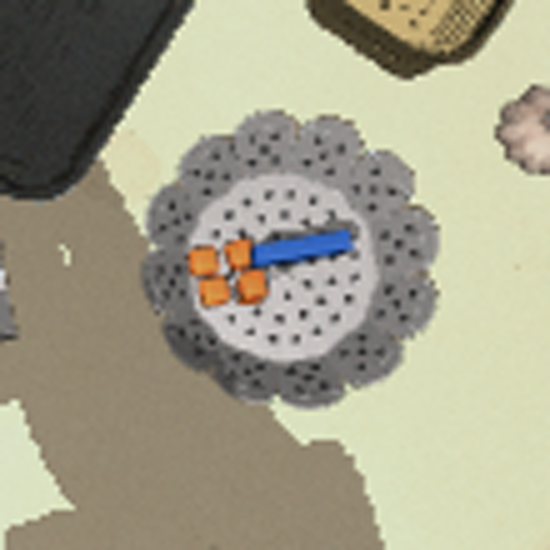

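The crop shows four chunks in the basket, two on each side of the bar's line: (203,262) and (238,254) on the far side, (214,291) and (252,286) on the near side. The other two should still be in the scoop, so I'll check that.

```bash
python3 - <<'E'
from m import *
org("top",(170,150,345,300));org("scene",(200,130,360,300))
f=grab_frame("top");o=get_obs();R=Ro.from_quat(o["orientation"])
for x in(0,20,45):print(x,proj(f,o["position"]+R.apply([-(x/1000+.075),0,-.003])))
pour(-.056,.001,.1,20)
E
```

```text
top blob [295 208   8  13  53] [298.7 214.1] s -0.026 n 0.000
top blob [288 210   8  11  51] [291.3 215. ] s -0.050 n 0.002
scene blob [301 189  11  16  89] [307.1 196.2] s -0.028 n -0.006
0 [235.94679737 220.00796799]
20 [242.89926915 218.7701373 ]
45 [251.57562258 217.22538359]
[0.4828 0.0228 0.147 ]
t 14.05 pos [0.4593 0.1524 0.1709] slide [-0.132  -0.0011  0.0219] rotvec [-0.     0.334 -0.001] F [ 0.3  0.1 -1.6] open 0.0149 grip 29.9 q [0.29 0.29 1.98 0.02 0.87 0.09] xhead 100.8 zdir [-0.003  0.015 -1.   ]
```

>>> jog_arm --steps '[{"slide":[-0.01,0,0],"delta_rot":[0,0,0],"claw":0},{"slide":[-0.015,0,0.002],"delta_rot":[0,0,0],"claw":0},{"slide":[-0.02,0,0.004],"delta_rot":[0,0,0],"claw":0},{"slide":[-0.02,0,0.004],"delta_rot":[0,0,0],"claw":0},{"slide":[-0.02,0,0.004],"delta_rot":[0,0,0],"claw":0},{"slide":[-0.02,0,0.004],"delta_rot":[0,0,0],"claw":0},{"slide":[-0.015,0,0.004],"delta_rot":[0,0,0],"claw":0},{"slide":[-0.008,-0.001,0],"delta_rot":[0,0,0],"claw":0},{"slide":[-0.004,0,0],"delta_rot":[0,0,0],"claw":0},{"slide":[0,0,0],"delta_rot":[0,0,0],"claw":0}]'

```text
time: 15.05
position: [0.483, 0.0233, 0.1471]
orientation: [0.638, 0.77, 0.005, -0.006]
force: [1.1, -0.9, -1.3]
opening: 0.0149
grip_force: 29.9
```

```bash
python3 - <<'E'
from m import *
org("top",(170,150,345,300));wscoop()
f=grab_frame("top");o=get_obs();R=Ro.from_quat(o["orientation"])
for x in(0,20,45):print(x,proj(f,o["position"]+R.apply([-(x/1000+.075),0,-.003])))
pour(-.056,.001,.07,33)
E
```

```text
top blob [296 208   7  13  45] [299.1 213.9] s -0.025 n 0.001
0 [280.71062377 213.04235764]
20 [287.45756285 211.82854141]
45 [295.87760778 210.31372305]
[0.4853 0.0097 0.1406]
t 15.2 pos [0.4829 0.0241 0.1471] slide [-0.0147 -0.0004  0.0063] rotvec [0.    0.561 0.001] F [-0.4  0.2 -0.9] open 0.0149 grip 29.9 q [ 0.02  0.33  1.99  0.02  0.82 -0.19] xhead 100.9 zdir [-0.003  0.015 -1.   ]
```

>>> jog_arm --steps '[{"slide":[0,0,0],"delta_rot":[0,0.05,0],"claw":0},{"slide":[0,0,0],"delta_rot":[0,0.07,0],"claw":0},{"slide":[0,0,0],"delta_rot":[0,0.08,0],"claw":0},{"slide":[0,0,0],"delta_rot":[0,0.08,0],"claw":0},{"slide":[0,0,0],"delta_rot":[0,0.07,0],"claw":0},{"slide":[0,0,0],"delta_rot":[0,0.05,0],"claw":0},{"slide":[0,0,0],"delta_rot":[0,0,0],"claw":0}]'

```text
time: 15.9
position: [0.483, 0.0233, 0.1466]
orientation: [0.624, 0.754, 0.131, -0.159]
force: [0.5, 0.2, -1.2]
opening: 0.0149
grip_force: 29.9
```

```bash
python3 - <<'E'
from m import *
wscoop();org("scene",(220,140,360,260))
pour(-.056,.001,.07,30)
E
```

```text
scene blob [296 190  16  14 107] [305.3 196.9] s -0.033 n -0.002
[0.4846 0.0132 0.1355]
t 16.0 pos [0.4828 0.0238 0.1469] slide [-0.0145 -0.0002  0.0061] rotvec [-0.001  0.11   0.   ] F [ 0.2  1.1 -1.5] open 0.0146 grip 29.9 q [-0.22  0.42  1.94  0.45  1.01 -0.69] xhead 100.8 zdir [-0.076  0.395 -0.916]
```

Now slide in at this tilt and go to about 35°, so the last two come out slowly.

>>> jog_arm --steps '[{"slide":[-0.005,0,0.002],"delta_rot":[0,0,0],"claw":0},{"slide":[-0.005,0,0.002],"delta_rot":[0,0.04,0],"claw":0},{"slide":[-0.004,0,0.002],"delta_rot":[0,0.04,0],"claw":0},{"slide":[0,0,0],"delta_rot":[0,0.03,0],"claw":0},{"slide":[0,0,-0.004],"delta_rot":[0,0.035,0],"claw":0},{"slide":[0,0,0],"delta_rot":[0,0,0],"claw":0},{"slide":[0,0,-0.004],"delta_rot":[0,0.035,0],"claw":0},{"slide":[0,0,0],"delta_rot":[0,0,0],"claw":0},{"slide":[0,0,-0.004],"delta_rot":[0,0.035,0],"claw":0},{"slide":[0,0,0],"delta_rot":[0,0,0],"claw":0}]'

```text
time: 17.0
position: [0.4862, 0.0072, 0.1458]
orientation: [0.606, 0.733, 0.197, -0.238]
force: [-0.4, 0.6, -0.9]
opening: 0.0148
grip_force: 29.9
```

```bash
python3 - <<'E'
from m import *
wscoop();org("scene",(220,140,360,260))
pour(-.056,.001,.07,36)
E
```

```text
wrist 307 (np.int32(284), np.int32(19), np.int32(37), np.int32(21)) scoop rear-left [-195.   18.] front-right [-185.   37.]
wrist 64 (np.int32(500), np.int32(23), np.int32(12), np.int32(15)) scoop rear-left [-193.  127.] front-right [-186.  135.]
scene blob [296 192  16  12  94] [304.3 198. ] s -0.039 n -0.001
[0.486  0.0059 0.1456]
t 17.1 pos [0.4859 0.0075 0.1457] slide [-0.0013 -0.0002 -0.0009] rotvec [-0. -0.  0.] F [ 0.   0.5 -1. ] open 0.0145 grip 29.9 q [-0.34  0.51  1.88  0.58  1.17 -0.88] xhead 100.8 zdir [-0.111  0.577 -0.809]
```

>>> jog_arm --steps '[{"slide":[0,0,-0.005],"delta_rot":[0,0.04,0],"claw":0},{"slide":[0,0,-0.005],"delta_rot":[0,0.04,0],"claw":0},{"slide":[0,0,-0.005],"delta_rot":[0,0.04,0],"claw":0},{"slide":[0.004,0,0],"delta_rot":[0,0,0],"claw":0},{"slide":[-0.004,0,0],"delta_rot":[0,0,0],"claw":0},{"slide":[0,0,0],"delta_rot":[0,0,0],"claw":0},{"slide":[0,0,0],"delta_rot":[0,0,0],"claw":0}]'

```text
time: 17.8
position: [0.4876, -0.0014, 0.1576]
orientation: [0.593, 0.717, 0.233, -0.282]
force: [-1.0, -0.3, -0.9]
opening: 0.015
grip_force: 29.9
```

>>> jog_arm --steps '[{"slide":[0.01,0,0],"delta_rot":[0,-0.1,0],"claw":0},{"slide":[0.02,0,0],"delta_rot":[0,-0.12,0],"claw":0},{"slide":[0.025,0,0],"delta_rot":[0,-0.12,0],"claw":0},{"slide":[0.025,0,0],"delta_rot":[0,-0.12,0],"claw":0},{"slide":[0.025,0,0],"delta_rot":[0,-0.12,0],"claw":0},{"slide":[0.025,0,0],"delta_rot":[0,-0.12,0],"claw":0},{"slide":[0.02,0,0],"delta_rot":[0,-0.05,0],"claw":0},{"slide":[0.01,0,0],"delta_rot":[0,0,0],"claw":0},{"slide":[0,0,0],"delta_rot":[0,0,0],"claw":0}]'

```text
time: 18.7
position: [0.4596, 0.1433, 0.2115]
orientation: [0.636, 0.772, 0.0, -0.001]
force: [0.1, -0.7, -1.2]
opening: 0.0148
grip_force: 29.9
```

```bash
python3 - <<'E'
from m import *
look("p4"); wscoop();org("scene",(220,140,360,260));org("top",(170,150,345,300))
to([.445,.1513,.0113],100.8)
E
```

```text
blob 56 [298.8 214.1] s -0.026 n 0.000
blob 56 [291.4 215. ] s -0.050 n 0.002
wrist 48 (np.int32(315), np.int32(0), np.int32(17), np.int32(5)) scoop rear-left [-204.   33.] front-right [-202.   41.]
scene blob [296 188  16  17 152] [304.5 195.5] s -0.028 n 0.003
top blob [295 208   8  13  53] [298.7 214.1] s -0.026 n 0.000
top blob [288 210   8  11  52] [291.3 215.1] s -0.050 n 0.001
t 18.9 pos [0.4603 0.1407 0.2112] slide [ 0.0132 -0.0129  0.1999] rotvec [-0.001 -0.    -0.001] F [ 0.3 -0.3 -2.1] open 0.0148 grip 29.9 q [0.27 0.23 1.95 0.   0.97 0.08] xhead 100.7 zdir [-0.001  0.    -1.   ]
```

```bash
python3 - <<'E'
from m import *
import pickle
f0=pickle.load(open("f0.pkl","rb"))
for n in("scene","top"):
    f=grab_frame(n);
    def mk(f):
        h,s,v=cv2.split(cv2.cvtColor(f["pixels"],cv2.COLOR_RGB2HSV)); return ((h>2)&(h<19)&(s>130)&(v>50)).astype(np.uint8)
    m=mk(f)&(1-cv2.dilate(mk(f0[n]),np.ones((5,5))))
    k,l,st,c=cv2.connectedComponentsWithStats(m)
    print(n,[(st[i].tolist(),ray(f,*c[i],.01)[:2].round(2).tolist()) for i in range(1,k) if st[i,4]>5])
    if n=="scene":
        for s in(-.05,-.03,0,.03):
            print([(round(a,3),proj(f,[*(C+s*U+a*N),.024]).round().tolist()) for a in(-.03,-.01,.01,.03)])
        cr=m[180:215,285:335]; print("\n".join("".join(".#"[x] for x in r) for r in cr))
E
```

```text
scene [([258, 140, 35, 32, 341], [0.71, -0.23]), ([475, 144, 4, 2, 6], [0.16, -0.77]), ([468, 147, 21, 8, 47], [0.15, -0.73]), ([462, 151, 3, 5, 7], [0.19, -0.68]), ([452, 153, 11, 7, 30], [0.2, -0.64]), ([439, 157, 12, 8, 28], [0.22, -0.59]), ([481, 156, 7, 9, 17], [0.11, -0.68]), ([466, 161, 4, 4, 6], [0.16, -0.63]), ([230, 163, 8, 12, 31], [0.8, -0.09]), ([439, 165, 4, 3, 7], [0.23, -0.55]), ([256, 169, 7, 3, 7], [0.72, -0.14]), ([261, 180, 6, 21, 49], [0.65, -0.07]), ([294, 183, 8, 12, 36], [0.56, -0.14]), ([271, 187, 8, 15, 46], [0.6, -0.07]), ([296, 188, 16, 17, 164], [0.52, -0.13]), ([429, 189, 45, 16, 154], [0.14, -0.41]), ([422, 202, 6, 3, 7], [0.2, -0.33]), ([428, 204, 5, 3, 7], [0.18, -0.33]), ([439, 209, 6, 5, 12], [0.15, -0.32]), ([444, 222, 24, 16, 129], [0.09, -0.27]), ([430, 231, 13, 5, 23], [0.13, -0.22]), ([444, 237, 7, 4, 12], [0.1, -0.22]), ([451, 239, 6, 5, 18], [0.08, -0.22])]
[(-0.03, [312.0, 203.0]), (-0.01, [306.0, 201.0]), (0.01, [300.0, 199.0]), (0.03, [294.0, 197.0])]
[(-0.03, [314.0, 199.0]), (-0.01, [308.0, 197.0]), (0.01, [302.0, 195.0]), (0.03, [296.0,
[... 1567 characters left out ...]
.................
..................................................
..................................................
..................................................
..................................................
..................................................
..................................................
..................................................
..................................................
top [([287, 209, 9, 12, 61], [0.51, -0.09]), ([295, 208, 8, 13, 62], [0.51, -0.12]), ([211, 230, 4, 4, 8], [0.45, 0.16]), ([192, 233, 4, 4, 8], [0.44, 0.23]), ([315, 375, 10, 9, 40], [0.0, -0.17]), ([371, 377, 15, 7, 35], [0.0, -0.35]), ([370, 381, 5, 3, 6], [-0.0, -0.33])]
```

```bash
python3 - <<'E'
from m import *
import pickle
f=grab_frame("scene");g=grab_frame("top")
for nm,p in(("near-front",(300.4,217.2)),("near-rear",(292.8,218.2)),("far-front",(297.6,210.8)),("far-rear",(290.6,212.4))):
  for z in(.032,.049):
    X=ray(g,*p,z); w=X[:2]-C
    cs=np.array([proj(f,X+np.r_[a*U+b*N,0]) for a in(-.008,.008) for b in(-.008,.008)])
    print(nm,z,"s n",(w@U).round(3),(w@N).round(3),"top face in crop rows",(cs[:,1].min()-180).round(1),(cs[:,1].max()-180).round(1),"cols",(cs[:,0].min()-285).round(1),(cs[:,0].max()-285).round(1))
b=f["pixels"][180:215,285:320].astype(int)
for r in range(7,26): print(r," ".join("%3d"%b[r,c].max() if b[r,c,0]>b[r,c,2]+60 else "  ." for c in range(10,28)))
E
```

```text
near-front 0.032 s n -0.024 -0.011 top face in crop rows 11.9 16.4 cols 21.1 27.7
near-front 0.049 s n -0.026 -0.013 top face in crop rows 8.4 13.0 cols 21.6 28.3
near-rear 0.032 s n -0.048 -0.01 top face in crop rows 16.4 21.1 cols 17.7 24.4
near-rear 0.049 s n -0.05 -0.011 top face in crop rows 12.9 17.5 cols 18.3 25.1
far-front 0.032 s n -0.029 0.011 top face in crop rows 10.7 15.2 cols 14.1 20.7
far-front 0.049 s n -0.031 0.009 top face in crop rows 7.3 11.8 cols 14.7 21.3
far-rear 0.032 s n -0.052 0.01 top face in crop rows 15.1 19.8 cols 11.5 18.2
far-rear 0.049 s n -0.054 0.008 top face in crop rows 11.6 16.2 cols 12.1 18.8
7   .   .   .   .   .   .   .   .   .   .   .   .   .   .   .   .   .   .
8   .   .   .   .   .   .   . 198 216 171   .   .   .   .   .   .   .   .
9   .   .   .   .   .   . 104 241 232 239 103   . 160 239 195   .   .   .
10   .   .   .   .   .   . 246 236 229 242   . 147 235 233 226 227 230   .
11   .   .   .   .   . 165 223 180 237 245   . 240 232 226 225 228 235   .
12   .   .   .   .   . 176 171 148 167 170   . 181 219 231 229 232 192   .
13   .   .   .
[... 260 characters left out ...]
2 233 202 131 167 203   .
17   . 201 230 226 228 229 232 123 160 208 171 141 147 162 198 170 132   .
18   . 240 229 225 225 229 236   . 230 231 226 224 230 157 161 157 135   .
19   . 193 232 236 231 235 152 185 230 225 226 226 232 194 137 145   .   .
20   .   .   . 161 200 183 129 220 235 231 227 229 234  99   .   .   .   .
21   .   .   .   .   .   . 107 173 166 186 179 239 155   .   .   .   .   .
22   .   .   .   .   .   .   .   . 156 164 151 178 127   .   .   .   .   .
23   .   .   .   .   .   .   .   .   . 108 164 133   .   .   .   .   .   .
24   .   .   .   .   .   .   .   .   .   . 117   .   .   .   .   .   .   .
25   .   .   .   .   .   .   .   .   .   .   .   .   .   .   .   .   .   .
```

The scene view settles it. The front pair's top faces lie at about z 49 mm, so they are stacked, and the rear pair's at 32 mm. All six chunks are in the basket, three on each side at n ≈ ±10 mm, and the scoop is empty, so I'll set it down.

>>> jog_arm --steps '[{"slide":[0.005,-0.01,0.02],"delta_rot":[0,0,0],"claw":0},{"slide":[0.005,-0.01,0.03],"delta_rot":[0,0,0],"claw":0},{"slide":[0.003,-0.008,0.035],"delta_rot":[0,0,0],"claw":0},{"slide":[0,0,0.035],"delta_rot":[0,0,0],"claw":0},{"slide":[0,0,0.03],"delta_rot":[0,0,0],"claw":0},{"slide":[0,0,0.02],"delta_rot":[0,0,0],"claw":0},{"slide":[0,0,0.012],"delta_rot":[0,0,0],"claw":0},{"slide":[0,0,0.008],"delta_rot":[0,0,0],"claw":0},{"slide":[0,0,0],"delta_rot":[0,0,0],"claw":0},{"slide":[0,0,0],"delta_rot":[0,0,0],"claw":0}]'

```text
time: 20.1
position: [0.4309, 0.1496, 0.0221]
orientation: [0.637, 0.771, 0.0, 0.0]
force: [0.6, -1.5, -1.1]
opening: 0.015
grip_force: 29.9
```

```bash
python3 - <<'E'
from m import *
to([.43,.153,.0093],100.8); wscoop()
E
```

```text
t 20.1 pos [0.4309 0.1496 0.0221] slide [ 0.0035 -0.0002  0.0128] rotvec [ 0.001 -0.     0.   ] F [ 0.6 -1.5 -1.1] open 0.015 grip 29.9 q [0.31 0.54 2.1  0.   0.5  0.12] xhead 100.8 zdir [ 0.001  0.    -1.   ]
```

>>> jog_arm --steps '[{"slide":[0,0,0.005],"delta_rot":[0,0,0],"claw":0},{"slide":[0,0,0.004],"delta_rot":[0,0,0],"claw":0},{"slide":[0,0,0.0025],"delta_rot":[0,0,0],"claw":0},{"slide":[0,0,0],"delta_rot":[0,0,0],"claw":0},{"slide":[0,0,0],"delta_rot":[0,0,0],"claw":0}]'

```text
time: 20.65
position: [0.4302, 0.1495, 0.0099]
orientation: [0.637, 0.771, -0.0, -0.0]
force: [-0.3, -1.2, -1.0]
opening: 0.0148
grip_force: 29.9
```

```bash
python3 - <<'E'
from m import *
to([.43,.153,.0093],100.8)
E
```

```text
t 20.65 pos [0.4302 0.1495 0.0099] slide [0.0035 0.0004 0.0006] rotvec [-0.     0.     0.001] F [-0.3 -1.2 -1. ] open 0.0148 grip 29.9 q [0.31 0.57 2.1  0.   0.47 0.12] xhead 100.8 zdir [-0. -0. -1.]
```

>>> jog_arm --steps '[{"slide":[0,0,0.001],"delta_rot":[0,0,0],"claw":0},{"slide":[0,0,0],"delta_rot":[0,0,0],"claw":0},{"slide":[0,0,0],"delta_rot":[0,0,0],"claw":0.02},{"slide":[0,0,0],"delta_rot":[0,0,0],"claw":0.05},{"slide":[0,0,0],"delta_rot":[0,0,0],"claw":0.05},{"slide":[0,0,0],"delta_rot":[0,0,0],"claw":0.05},{"slide":[0,0,0],"delta_rot":[0,0,0],"claw":0.05},{"slide":[0,0,0],"delta_rot":[0,0,0],"claw":0.05},{"slide":[0,0,-0.01],"delta_rot":[0,0,0],"claw":0.05},{"slide":[0,0,-0.03],"delta_rot":[0,0,0],"claw":0.05}]'

```text
time: 21.65
position: [0.4287, 0.149, 0.0482]
orientation: [0.637, 0.771, -0.002, -0.001]
force: [0.7, 0.2, 0.6]
opening: 0.0503
grip_force: 0.0
```

>>> jog_arm --steps '[{"slide":[0,0,-0.04],"delta_rot":[0,0,0],"claw":0.06},{"slide":[0,0,-0.04],"delta_rot":[0,0,0],"claw":0.06},{"slide":[0,0,-0.04],"delta_rot":[0,0,0],"claw":0.06},{"slide":[0,0,-0.04],"delta_rot":[0,0,0],"claw":0.06},{"slide":[0,0,-0.02],"delta_rot":[0,0,0],"claw":0.06},{"slide":[0,0,0],"delta_rot":[0,0,0],"claw":0.06}]'

```text
time: 22.25
position: [0.432, 0.15, 0.2327]
orientation: [0.637, 0.771, 0.003, 0.002]
force: [-0.5, 0.4, -0.3]
opening: 0.06
grip_force: 0.0
```

```bash
python3 - <<'E'
from m import *
f=grab_frame("top");h,s,v=cv2.split(cv2.cvtColor(f["pixels"],cv2.COLOR_RGB2HSV))
print("bar",rect(f,comp(((h>95)&(h<130)&(s>120)).astype(np.uint8),(285,190,335,230)),.118))
look("p5")
g=grab_frame("scene");h,s,v=cv2.split(cv2.cvtColor(g["pixels"],cv2.COLOR_RGB2HSV))
b=((h>95)&(h<130)&(s>120)).astype(np.uint8);u=comp(b,(295,150,330,200));print("scene bar pix",np.mean(u,1),np.min(u,1),np.max(u,1))
for c in([.5122,-.1379],[.513,-.141]):print(c,proj(g,[*c,.106]),proj(f,[*c,.106]))
to([*C,.16],100.8)
E
```

```text
bar (array([ 0.5122, -0.1382]), array([ 0.5126, -0.1385], dtype=float32), 100.6, array([0.0134, 0.059 ]))
blob 56 [298.8 214.1] s -0.026 n 0.000
blob 55 [291.4 215. ] s -0.050 n 0.002
scene bar pix [322. 169.] [322 169] [322 169]
[0.5122, -0.1379] [310.46231556 171.34599989] [309.06316445 209.92561593]
[0.513, -0.141] [310.78475621 170.75465946] [310.08444507 209.67244104]
t 22.4 pos [0.4296 0.1492 0.2284] slide [-0.3007  0.0275  0.0684] rotvec [-0.001  0.     0.   ] F [-0.6  0.6 -0.5] open 0.0596 grip 0.0 q [0.31 0.16 1.99 0.   0.99 0.12] xhead 100.8 zdir [-0.001 -0.    -1.   ]
```

>>> jog_arm --steps '[{"slide":[-0.02,0.003,0],"delta_rot":[0,0,0],"claw":0.06},{"slide":[-0.035,0.003,0],"delta_rot":[0,0,0],"claw":0.06},{"slide":[-0.04,0.003,0],"delta_rot":[0,0,0],"claw":0.06},{"slide":[-0.04,0.003,0],"delta_rot":[0,0,0],"claw":0.06},{"slide":[-0.04,0.003,0],"delta_rot":[0,0,0],"claw":0.06},{"slide":[-0.04,0.003,0],"delta_rot":[0,0,0],"claw":0.06},{"slide":[-0.035,0.003,0],"delta_rot":[0,0,0],"claw":0.06},{"slide":[-0.03,0.003,0],"delta_rot":[0,0,0],"claw":0.06},{"slide":[-0.018,0.003,0],"delta_rot":[0,0,0],"claw":0.06},{"slide":[0,0,0],"delta_rot":[0,0,0],"claw":0.06}]'

```text
time: 23.4
position: [0.5128, -0.1395, 0.2276]
orientation: [0.638, 0.77, -0.0, -0.001]
force: [0.2, -0.4, -0.9]
opening: 0.0596
grip_force: 0.0
```

```bash
python3 - <<'E'
from m import *
f=grab_frame("wrist");h,s,v=cv2.split(cv2.cvtColor(f["pixels"],cv2.COLOR_RGB2HSV))
u=comp(((h>95)&(h<130)&(s>120)).astype(np.uint8),(0,0,512,384)); print("pix",np.min(u,1),np.max(u,1),rect(f,u,.118))
to([.5125,-.139,.088],100.8)
g=grab_frame("scene");print(f["pixels"].shape)
E
```

```text
pix [245 159] [257 213] (array([ 0.5137, -0.1372]), array([ 0.5138, -0.1363], dtype=float32), 100.0, array([0.0125, 0.0583]))
t 23.45 pos [ 0.5122 -0.1382  0.2277] slide [-0.001   0.0004  0.1397] rotvec [-0.002 -0.001 -0.001] F [-0.3  0.7  0.2] open 0.06 grip 0.0 q [-0.29  0.28  1.83  0.    1.03 -0.47] xhead 100.7 zdir [-0.002  0.001 -1.   ]
(384, 512, 3)
```

>>> jog_arm --steps '[{"slide":[0,0.001,0.02],"delta_rot":[0,0,0.01],"claw":0.06},{"slide":[0,0,0.03],"delta_rot":[0,0,0],"claw":0.06},{"slide":[0,0,0.03],"delta_rot":[0,0,0],"claw":0.06},{"slide":[0,0,0.03],"delta_rot":[0,0,0],"claw":0.05},{"slide":[0,0,0.02],"delta_rot":[0,0,0],"claw":0.04},{"slide":[0,0,0.01],"delta_rot":[0,0,0],"claw":0.03},{"slide":[0,0,0],"delta_rot":[0,0,0],"claw":0.025},{"slide":[0,0,0],"delta_rot":[0,0,0],"claw":0.02},{"slide":[0,0,0],"delta_rot":[0,0,0],"claw":0.02}]'

```text
time: 24.4
position: [0.5146, -0.1379, 0.0902]
orientation: [0.641, 0.768, 0.0, 0.001]
force: [-0.2, -0.6, -0.0]
opening: 0.0207
grip_force: 0.0
```

```bash
python3 - <<'E'
from m import *
to([.5132,-.138,.087],100.5)
E
```

```text
t 24.4 pos [ 0.5146 -0.1379  0.0902] slide [ 0.0001 -0.0014  0.0032] rotvec [ 0.002  0.001 -0.004] F [-0.2 -0.6 -0. ] open 0.0207 grip 0.0 q [-0.28  0.49  1.92  0.    0.74 -0.46] xhead 100.3 zdir [ 0.002 -0.001 -1.   ]
```

>>> jog_arm --steps '[{"slide":[0,-0.001,0.003],"delta_rot":[0,0,0],"claw":0.02},{"slide":[0,0,0],"delta_rot":[0,0,0],"claw":0.018},{"slide":[0,0,0],"delta_rot":[0,0,0],"claw":0.016},{"slide":[0,0,0],"delta_rot":[0,0,0],"claw":0.014},{"slide":[0,0,0],"delta_rot":[0,0,0],"claw":0.012},{"slide":[0,0,0],"delta_rot":[0,0,0],"claw":0},{"slide":[0,0,0],"delta_rot":[0,0,0],"claw":0},{"slide":[0,0,0],"delta_rot":[0,0,0],"claw":0},{"slide":[0,0,0],"delta_rot":[0,0,0],"claw":0}]'

```text
time: 25.3
position: [0.5132, -0.1383, 0.0863]
orientation: [0.641, 0.767, 0.0, 0.0]
force: [1.3, -0.8, 4.2]
opening: 0.0142
grip_force: 30.0
```

```bash
python3 - <<'E'
from m import *
to([.5132,-.138,.087],100.5);look("p6");org("scene",(280,150,340,240))
E
```

```text
t 25.3 pos [ 0.5132 -0.1383  0.0863] slide [ 0.0003  0.     -0.0007] rotvec [ 0.001  0.    -0.004] F [ 1.3 -0.8  4.2] open 0.0142 grip 30.0 q [-0.29  0.49  1.92 -0.    0.73 -0.46] xhead 100.3 zdir [ 0.001 -0.    -1.   ]
blob 45 [290.6 213.9] s -0.052 n 0.006
scene blob [312 169   2   5   6] [312.2 171.3] s 0.099 n 0.027
scene blob [296 188  16  16 154] [304.4 195.2] s -0.027 n 0.004
```

>>> jog_arm --steps '[{"slide":[0,0,-0.002],"delta_rot":[0,0,0],"claw":0},{"slide":[0,0,-0.004],"delta_rot":[0,0,0],"claw":0},{"slide":[0,0,-0.006],"delta_rot":[0,0,0],"claw":0},{"slide":[0,0,-0.008],"delta_rot":[0,0,0],"claw":0},{"slide":[0,0,-0.01],"delta_rot":[0,0,0],"claw":0},{"slide":[0,0,-0.01],"delta_rot":[0,0,0],"claw":0},{"slide":[0,0,-0.01],"delta_rot":[0,0,0],"claw":0},{"slide":[0,0,-0.01],"delta_rot":[0,0,0],"claw":0},{"slide":[0,0,-0.01],"delta_rot":[0,0,0],"claw":0},{"slide":[0,0,-0.01],"delta_rot":[0,0,0],"claw":0}]'

```text
time: 26.4
position: [0.5128, -0.1381, 0.167]
orientation: [0.641, 0.767, 0.0, 0.0]
force: [-0.6, 0.1, -4.0]
opening: 0.014
grip_force: 30.0
```

>>> jog_arm --steps '[{"slide":[0,0,-0.01],"delta_rot":[0,0,0],"claw":0},{"slide":[0,0,-0.01],"delta_rot":[0,0,0],"claw":0},{"slide":[0,0,-0.01],"delta_rot":[0,0,0],"claw":0},{"slide":[0,0,-0.01],"delta_rot":[0,0,0],"claw":0},{"slide":[0,0,-0.01],"delta_rot":[0,0,0],"claw":0},{"slide":[0,0,-0.008],"delta_rot":[0,0,0],"claw":0},{"slide":[0,0,-0.006],"delta_rot":[0,0,0],"claw":0},{"slide":[0,0,-0.004],"delta_rot":[0,0,0],"claw":0},{"slide":[0,0,-0.002],"delta_rot":[0,0,0],"claw":0},{"slide":[0,0,0],"delta_rot":[0,0,0],"claw":0}]'

```text
time: 27.4
position: [0.5128, -0.1381, 0.2361]
orientation: [0.641, 0.767, 0.0, -0.0]
force: [0.0, 0.2, -3.7]
opening: 0.014
grip_force: 30.0
```

>>> jog_arm --steps '[{"slide":[0,0,0],"delta_rot":[0,0,0],"claw":0},{"slide":[0,0,0],"delta_rot":[0,0,0],"claw":0},{"slide":[0,0,0],"delta_rot":[0,0,0],"claw":0},{"slide":[0,0,0],"delta_rot":[0,0,0],"claw":0},{"slide":[0,0,0],"delta_rot":[0,0,0],"claw":0}]'

```text
time: 27.9
position: [0.5128, -0.1381, 0.2359]
orientation: [0.641, 0.767, -0.0, -0.0]
force: [0.5, -0.1, -3.6]
opening: 0.0139
grip_force: 30.0
```

```bash
python3 - <<'E'
from m import *
to([.5132,-.138,.087],100.5)
f=grab_frame("scene");c=f["pixels"][120:290,230:380];cv2.imwrite("pics/fin.png",cv2.resize(c[:,:,::-1],(525,595),interpolation=cv2.INTER_CUBIC))
E
```

```text
t 27.9 pos [ 0.5128 -0.1381  0.2359] slide [0.     0.0005 0.1489] rotvec [-0.    -0.    -0.004] F [ 0.5 -0.1 -3.6] open 0.0139 grip 30.0 q [-0.29  0.27  1.83 -0.    1.05 -0.46] xhead 100.3 zdir [-0.  0. -1.]
```

View pics/fin.png

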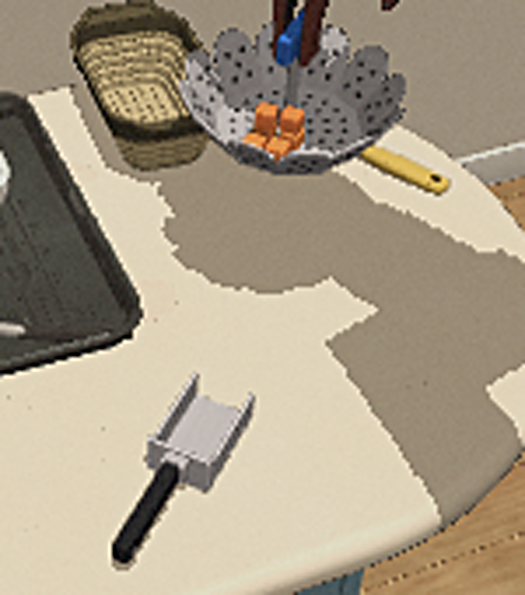

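The final picture shows the empty scoop upright on the worktop at about (185,470). The basket is lifted and level at (290,110), with the chunks at (278,130) in two rows, the front pair stacked.

```bash
python3 -c "
from rig import *
print(job_done())"
```

```text
the job is handed in; nothing more can be done
None
```

The job is handed in: all six chunks are in the basket, three on each side of the handle (two are hidden under others, inferred from stack height), the empty scoop is upright and released on the worktop, and the basket is held level and still 15 cm up, at 28 s of the 61 s allowed.

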